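# Turn up the restart card and reset the bench's trip switch

### The job

The packing bench has tripped. First turn the binder's top leaf, and only that one, over its rings so that the restart card on its other face lies up, flat on the left-hand stack, without slamming it down; then reset the grey trip switch: push its handle fully off, towards the robot, and after that throw it fully on, away from the robot. Do not force the leaf or the handle against their stops, and leave the things standing around where they are.

Things in the scene. Friction and masses are not known exactly. Their poses are not given: they have to be found in the camera images.
- binder: Ring binder lying open on a low riser, fixed. Origin at bench level below the middle of the ring line; x along the rings (roughly away from the robot), y to the left-hand side, z up. Each side of the rings has a stack of sheets: x -90 to 90 mm, 12 to 111 mm out from the ring line (covers to 118 mm), tops 67 mm (right) and 72 mm (left) above the bench. Rings reach 94 mm above the bench.
- ring_line (a point): Middle of the ring line, the axis about which the leaves turn, 74 mm above the bench. Its axes are the binder's.
- leaf (a joint): Angle of the top leaf, a stiff grey board fitting tightly on the rings. 0 = flat at the right (binder's -y side; starts within 0.06 of this), pi/2 = upright, 3.14 = flat at the left, other face up. Stays at whatever angle it is left; moving it takes about 1.5 to 3 N at the free edge.
- leaf_edge (a point): Middle of the top leaf's free edge, in mid-thickness; moves with the leaf. The leaf is 180 mm along the rings, 4 mm thick, and reaches from 10 to 150 mm out from the ring line: at the right its edge stands out 39 mm beyond the sheets (32 mm beyond the cover), with free air below it down to the bench.
- lower_leaf (a joint): Angle of the lower leaf, lying right under the top leaf at the right (67 to 72 mm above the bench) and shorter: its free edge is 117 mm from the ring line. 0 = flat at the right. It is to stay there.
- trip (a joint): Handle of the bench's trip switch, in rad: -0.6 = fully off (leaning to the box's -x side, towards the robot; end stop), about 0 = tripped, upright, +0.6 = fully on (leaning away from the robot; end stop). Stays where it is left; moving it takes about 3 to 5 N, at the end stops it is rigid.
- handle_pivot (a point): Pivot of the switch handle, on top of the middle of the fixed grey switch box (130 x 90 x 55 mm high), 55 mm above the bench; two low ribs beside the handle rise to 60 mm. The point's axes are the box's: the handle swings in its x-z plane.
- handle_end (a point): Middle of the handle's end, 75 mm from the pivot; the handle is a black paddle 14 mm thick (in its swing) and 34 mm wide.
- tape_roll: Bystander, loose: roll of tape lying flat, 90 mm across, 24 high; origin at the centre of its underside. Leave it alone.
- marker: Bystander, loose: marker pen lying, 125 x 17 x 16 mm; origin at the centre of its underside. Leave it alone.
- tape_dispenser: Bystander, loose: desk tape dispenser, 135 x 55 mm, 83 high; origin at the centre of its underside. Leave it alone.
- spray: Bystander, loose: bottle standing, 66 mm across, 190 high; origin at the centre of its underside. Leave it alone.
- carton_b: Bystander, loose: small carton 100 x 140 x 70 mm high; origin at the centre of its underside. Leave it alone.
- stapler: Bystander, loose: stapler lying, 140 x 36 x 47 mm; origin at the centre of its underside. Leave it alone.

How it is judged:
By the outcome, as a careful person would: the job done as asked, in the order asked, and still so for the second after the job is handed in, with the robot touching nothing.
It also fails if it takes over 56 s, if anything falls off the work surface, if the arm or the gripper's body presses on something with over 40 N, if the wrist force passes 120 N, or if a joint passes its speed limit or range.

### The arm

A 6-joint arm with a two-finger parallel gripper is mounted at the origin on the work surface. World frame = base frame: x ahead of the robot, y to its left, z up, the work surface at z = 0. Lengths are in m, angles in rad, forces in N, time in s.
With the tool pointing down it reaches from about 0.25 to 0.775 m from the base axis. Payload 4 kg.
Tool frame: the origin (TCP) lies midway between the tips of the shut fingers; the grasp point (between the pads) lies 19 mm behind it; z points along the fingers, y is the direction in which the jaws open and shut (so a half turn about z gives the same grasp; the last joint's range is limited). The gripper opens to 94 mm and grips with 3 to 60 N. Pads are 16 mm wide; open, the fingers measure 119 mm over their backs; the gripper's body (75 mm by 177 mm) begins 78 mm behind the grasp point.
Start: joints at [-1.423, 0.087, 1.371, -0, 1.684, -0.103], TCP at [0.136, -0.533, 0.206] pointing down, gripper open.
Joint ranges: [-3.1, 3.1], [-0.76, 2.03], [0.27, 2.55], [-1.08, 4.22], [0.17, 2.65], [-2.57, 2.57]. Speed limits (rad/s): [2.79, 2.79, 3.14, 3.14, 3.14, 3.14].

### API

Orientations are given as a unit quaternion [w, x, y, z].
In Python, from bench import manip gives the robot as it stands.
- The arm moves only by the shell command python3 -m handwheel 'ROWS' [FORCE]. ROWS is JSON, a list of rows, each a list of 3 entries, a list of its own where there are three numbers: the turn, a rotation vector about the world's x, y, z in degrees, then the shift along the world's x, y, z in mm, then the gripper command: -1 is fully open, 1 is shut, values between are in proportion. In form: [[[rx, ry, rz], [x, y, z], grip], ...]. A call has 1 to 10 rows; each row shifts and turns the pose as measured when the row begins; what a row does not reach is not made up. A row lasts 1/12 s, in which the tool goes at most 41.7 mm and 7.16 degrees, less where a joint would pass 70% of its speed; a pose out of reach is approached as far as the arm can. A call is refused whole if a number of a shift passes 41.7 or a number of a turn 7.16, either way. A call with a gripper value outside its range is refused whole. The fingers move at their own pace and stop on an object; FORCE is the grip in N (left out, the last holds). Time passes only in rows, so rows that do not move let the fingers close. It gives the time, the measured TCP pose, the force and the opening at its end, in the units of the state.
- manip.get_state(): the state, without advancing time (a new reading comes with each control period).
- manip.get_image(name): name is "scene" or "top" or "wrist"; returns a dict with "frame" (480x640x3 uint8, red, green, blue), "depth" (480x640 float32, m along the optical axis (not along the pixel's ray), 0 where there is no reading), "camera_matrix" (3x3 intrinsics, pixels), "R" (3x3) and "t" (3): a world point X has camera coordinates R X + t; the wrist camera has in their place "T_tool_cam" (4x4, takes a point from camera to tool coordinates, whose origin is the TCP and whose axes are the flange's). Camera axes: x right, y down, z forward; pixel columns grow to the right and rows downward; lengths in m; the calibration is good to about 2 mm. A picture is of the moment at which its call begins: read the wrist's pose just before it.
- manip.job_done(): hands the job in, once; it reports no verdict.
The state is a dict: "clock": time; "q": joint angles; "joint_vel": joint speeds; "joint_efforts": joint torques, N m; "tcp_pos": TCP position; "orientation": TCP orientation; "contact_force": force on the tool from outside, world axes, zero at the start; "ft_torque": the same for the moment, N m; "grip_width": finger opening in m.
Only numpy, scipy, OpenCV 4.12 (cv2) and the standard library are available. Lean on these libraries where they do the work, as an engineer would, in place of code of your own. Each camera call takes 0.05 s, during which the arm holds its last target. There are 200 camera calls.

## Working session

There is one attempt and no reset: what is moved stays moved. The work goes in short steps, Python scripts to look and compute and a shell command to move; the robot and the scene stay as the last step left them, time stands still between calls to the robot, and variables do not carry over. Pictures are saved under pics/ and viewed, about 8 in all and at most 12, crops included, and the job is handed in when it is done.

```bash
mkdir -p pics; ls; python3 - <<'E'
from bench import manip
import cv2,numpy as np
s=manip.get_state();print(s)
for n in("top","scene"):
    d=manip.get_image(n);cv2.imwrite(f"pics/{n}0.png",d["frame"][:,:,::-1]);np.savez(f"{n}0.npz",**d);print(n,d["camera_matrix"],d["R"],d["t"])
E
```

```text
pics
{'clock': 0.0, 'q': array([-1.42311804e+00,  8.79369865e-02,  1.37223998e+00, -4.38941116e-05,
        1.68357577e+00, -1.03086439e-01]), 'joint_vel': array([ 1.00431695e-03,  3.03721687e-04, -2.03402992e-05,  2.31593162e-05,
        7.85506640e-04, -5.67886531e-04]), 'joint_efforts': array([-3.00744050e-04, -3.40185821e+01, -3.02423573e+01,  7.17488257e-02,
        3.31139588e-02, -1.53741539e-04]), 'tcp_pos': array([ 0.13638744, -0.53226243,  0.20432125]), 'orientation': array([-1.07928831e-03,  9.92149651e-01,  1.25051604e-01, -4.58834243e-05]), 'contact_force': array([-0.65205146, -0.5935982 , -0.47498185]), 'ft_torque': array([-0.00708832, -0.04945977, -0.041408  ]), 'grip_width': 0.0943178723734982}
top [[541.05327689   0.         322.7314715 ]
 [  0.         541.05327689 237.89108466]
 [  0.           0.           1.        ]] [[ 0.02890161 -0.9992659  -0.02514687]
 [-0.98941724 -0.02502001 -0.14292486]
 [ 0.14219076  0.02901151 -0.98941403]] [0.02937353 0.55869794 1.3631562 ]
scene [[601.67496417   0.         323.56912848]
 [  0.         601.67496417 234.11105911]
 [  0.           0.           1.        ]] [[-0.06726331  0.99771805 -0.00585935]
 [ 0.75739649  0.04723692 -0.65124437]
 [-0.64948149 -0.04824271 -0.75884546]] [ 0.01587094 -0.35741243  1.71634641]
```

View pics/top0.png

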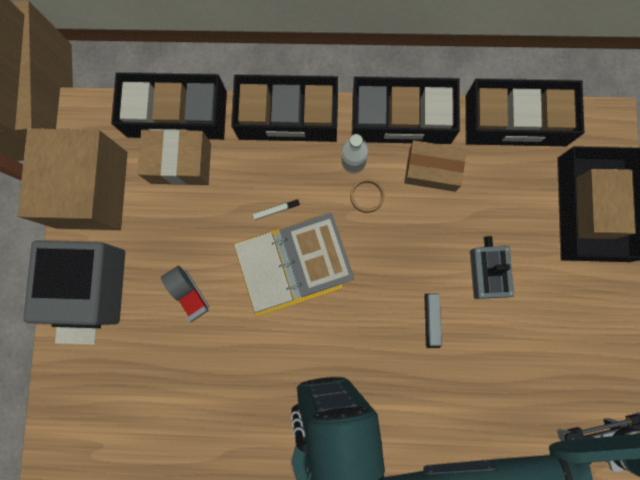

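View pics/scene0.png

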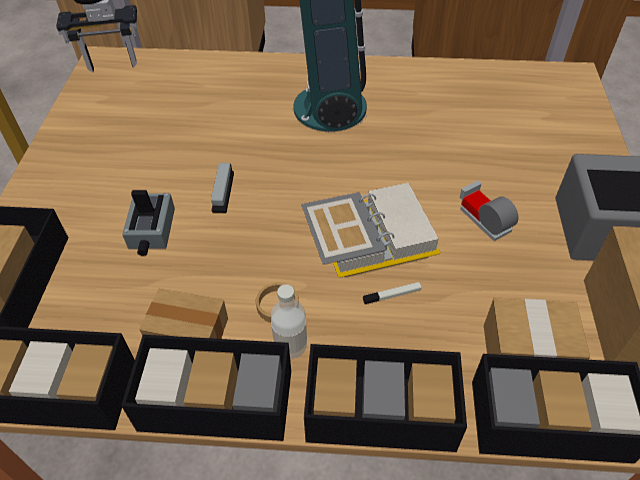

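```bash
cat > h.py <<'E'
import numpy as np,cv2
def cloud(d):
    K,R,t=d["camera_matrix"],d["R"],d["t"];z=d["depth"]
    v,u=np.mgrid[:480,:640]
    C=np.stack([(u-K[0,2])/K[0,0]*z,(v-K[1,2])/K[1,1]*z,z],-1)
    return (C-t)@R
E
python3 - <<'E'
from h import *
d=np.load("top0.npz");P=cloud(d);f=d["frame"]
def rect(m,n):
    q=P[m][:,:2].astype(np.float32);r=cv2.minAreaRect(q);print(n,m.sum(),r,"\n",cv2.boxPoints(r).round(4),"z",np.median(P[m][:,2]),np.percentile(P[m][:,2],[2,98]))
roi=np.zeros((480,640),bool);roi[200:325,225:365]=1
sat=f.max(2).astype(int)-f.min(2)
m=roi&(P[...,2]>.06)&(P[...,2]<.082);rect(m,"stacks")
g=m&(f[...,2]<190)&(np.arange(640)[None]>285)
n=cv2.morphologyEx(g.astype(np.uint8),cv2.MORPH_OPEN,np.ones((3,3)));rect(n>0,"leaf")
roi[:]=0;roi[225:305,460:525]=1
m=roi&(P[...,2]>.03)&(P[...,2]<.063);m=cv2.morphologyEx(m.astype(np.uint8),cv2.MORPH_OPEN,np.ones((9,9)))>0;rect(m,"box")
m=roi&(P[...,2]>.075);rect(m,"handle")
q=P[m];print(q[q[:,2].argsort()[-8:]].round(3))
for p in [(498,268),(508,268),(488,268),(488,241)]:print(p,P[p[1],p[0]].round(4))
for (n,a,b) in [("stapler",(285,355),(415,450)),("dispenser",(255,325),(155,215)),("tape",(175,220),(345,390)),("spray",(130,175),(335,375)),("marker",(195,225),(245,305)),("carton",(135,195),(400,470))]:
    roi[:]=0;roi[a[0]:a[1],b[0]:b[1]]=1;rect(roi&(P[...,2]>.01),n)
a=cv2.resize(f[200:325,225:365],None,fx=3,fy=3,interpolation=2);b=cv2.resize(f[220:310,455:530],None,fx=4,fy=4,interpolation=2)
c=np.zeros((380,800,3),np.uint8);c[:a.shape[0],:a.shape[1]]=a;c[:b.shape[0],440:440+b.shape[1]]=b;cv2.imwrite("pics/crop0.png",c[:,:,::-1])
E
```

```text
stacks 6556 ((0.4924136698246002, 0.11667139828205109), (0.18061502277851105, 0.2613125145435333), 19.762741088867188) 
 [[ 0.3632  0.2091]
 [ 0.4516 -0.0368]
 [ 0.6216  0.0242]
 [ 0.5332  0.2702]] z 0.0753626843423646 [0.06755391 0.08127453]
leaf 3564 ((0.5067106485366821, 0.07691767811775208), (0.1805616021156311, 0.17663492262363434), 19.679359436035156) 
 [[ 0.392   0.1297]
 [ 0.4514 -0.0366]
 [ 0.6215  0.0242]
 [ 0.562   0.1905]] z 0.07722764313534186 [0.07096377 0.08151653]
box 685 ((0.4816031754016876, -0.3799806833267212), (0.12847545742988586, 0.07264718413352966), 4.334733009338379) 
 [[ 0.4148 -0.3486]
 [ 0.4203 -0.4211]
 [ 0.5484 -0.4113]
 [ 0.5429 -0.3389]] z 0.05575225241491984 [0.03778839 0.06181904]
handle 172 ((0.4296305179595947, -0.20023511350154877), (0.0219904575496912, 0.4318244457244873), 16.403772354125977) 
 [[ 0.3581  0.0038]
 [ 0.4801 -0.4105]
 [ 0.5012 -0.4043]
 [ 0.3792  0.01  ]] z 0.127811907182791 [0.0790691  1.42931635]
[[0.358 0.004 1.429]
 [0.358 0.004 1.429]
 [0.358 0.004 1.429]
 [0.358 0.004 1.429]
 [0.358 0.004 1.429]
 [0.358 0.004 1.429]
 [0.358 
[... 928 characters left out ...]
40991, -0.04096180945634842), (0.47618696093559265, 0.10563784092664719), 1.9360148906707764) 
 [[ 0.3581  0.0038]
 [ 0.3617 -0.1018]
 [ 0.8376 -0.0857]
 [ 0.834   0.0199]] z 0.11868993842707158 [0.01525063 0.19454477]
marker 342 ((0.5305259227752686, 0.07960720360279083), (0.3508133590221405, 0.13725346326828003), 45.1059684753418) 
 [[ 0.3581  0.0038]
 [ 0.4553 -0.0931]
 [ 0.7029  0.1554]
 [ 0.6057  0.2523]] z 0.016250182369756637 [0.01049009 1.42931635]
carton 2877 ((0.6015644669532776, -0.174270898103714), (0.18781247735023499, 0.57325679063797), 71.95974731445312) 
 [[ 0.2999 -0.1748]
 [ 0.845  -0.3523]
 [ 0.9032 -0.1737]
 [ 0.3581  0.0038]] z 0.06964520059588525 [0.01501479 0.07690509]
```

View pics/crop0.png

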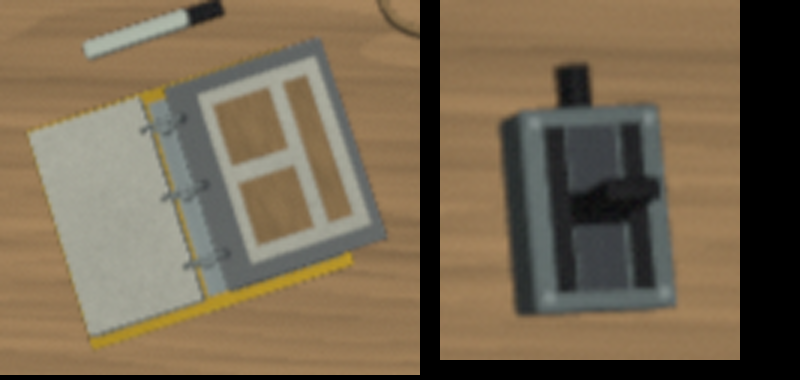

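The top view shows the leaf at crop pixels (165–385, 40–290) and its free edge on the right. The switch is at full-image pixel (492,272), with the handle upright. I'm staging beside the leaf's free edge.

```bash
python3 -m handwheel '[[[0,0,6.4],[26,32,4],1],[[0,0,6.4],[26,32,4],1],[[0,0,6.4],[26,32,4],1],[[0,0,6.4],[26,32,4],1],[[0,0,6.4],[26,32,4],1],[[0,0,6.4],[26,32,4],1],[[0,0,6.4],[26,32,4],1],[[0,0,6.4],[26,32,4],1],[[0,0,6.4],[26,32,4],1],[[0,0,6.4],[26,32,4],1]]' 20
python3 -m handwheel '[[[0,0,6.4],[26,32,0],1],[[0,0,6.4],[26,32,0],1],[[0,0,6.4],[26,32,0],1],[[0,0,6.4],[26,32,0],1],[[0,0,6.4],[26,32,0],1],[[0,0,0],[0,0,0],1]]'
```

```text
clock: 0.93
tcp_pos: [0.3907, -0.2075, 0.2356]
orientation: [-0.006, 0.764, 0.645, -0.004]
contact_force: [1.0, -0.2, -0.3]
grip_width: 0.031
clock: 1.43
tcp_pos: [0.5221, -0.038, 0.2336]
orientation: [-0.006, 0.539, 0.842, -0.005]
contact_force: [-0.0, -0.9, -0.2]
grip_width: 0.0005
```

```bash
python3 -m handwheel '[[[0,0,-5],[8,-24,0],1],[[6,2.15,0],[0,0,0],1],[[6,2.15,0],[0,0,0],1],[[6,2.15,0],[0,0,0],1],[[6,2.15,0],[0,0,0],1],[[6,2.15,0],[0,0,0],1],[[6,2.15,0],[0,0,0],1],[[6,2.15,0],[0,0,0],1],[[0,0,0],[0,0,0],1]]'
python3 - <<'E'
from h import *
from bench import manip
s=manip.get_state();d=manip.get_image("wrist");t=manip.get_image("top")
cv2.imwrite("pics/w1.png",np.hstack([cv2.resize(d["frame"],(400,300)),cv2.resize(t["frame"],(400,300))])[:,:,::-1])
from scipy.spatial.transform import Rotation as Ro
Rt=Ro.from_quat(s["orientation"],scalar_first=True).as_matrix();print(Rt.round(3),s["q"].round(3),s["tcp_pos"])
T=np.eye(4);T[:3,:3]=Rt;T[:3,3]=s["tcp_pos"];np.savez("w1.npz",T=T@d["T_tool_cam"],**d)
# cloud to binder frame
M=T@d["T_tool_cam"];R=M[:3,:3].T;P=cloud(dict(camera_matrix=d["camera_matrix"],R=R,t=-R@M[:3,3],depth=d["depth"]))
c,sn=np.cos(np.radians(19.7)),np.sin(np.radians(19.7))
q=P[d["depth"]>0]-[.486,.1351,0];b=np.c_[q[:,0]*c+q[:,1]*sn,-q[:,0]*sn+q[:,1]*c,q[:,2]]*1000
for lo in range(-160,-10,10):
    k=(abs(b[:,0])<60)&(b[:,1]>lo)&(b[:,1]<=lo+10)
    if k.sum()>5: print(lo,k.sum(),np.percentile(b[k,2],[5,50,95]).round(1))
k=(b[:,2]>60)&(b[:,2]<95)&(abs(b[:,1]+80)<80);print(b[k].min(0),b[k].max(0))
E
```

```text
clock: 2.18
tcp_pos: [0.529, -0.0601, 0.2322]
orientation: [-0.329, 0.526, 0.751, 0.227]
contact_force: [-0.6, -0.6, -2.5]
grip_width: 0.0001
[[-0.231  0.939 -0.255]
 [ 0.641  0.344  0.687]
 [ 0.732 -0.005 -0.681]] [-0.535  0.422  1.13   0.602  2.192 -0.68 ] [ 0.52895041 -0.06007553  0.23222547]
-160 678 [-1.6  0.1 76.8]
-150 1145 [-1.4 75.6 77.2]
-140 1124 [-1.4 75.9 77.5]
-130 953 [-1.1 76.5 77.7]
-120 1093 [75.4 76.6 77.6]
-110 1122 [75.1 76.3 77.4]
-100 1087 [75.2 76.4 77.5]
-90 1039 [75.4 76.4 77.5]
-80 983 [75.2 76.4 77.4]
-70 958 [75.3 76.3 77.4]
-60 917 [75.2 76.3 77.4]
-50 861 [75.  76.  77.1]
-40 838 [74.5 75.6 76.5]
-30 840 [74.4 75.5 77.1]
-20 621 [74.3 75.5 89.2]
[ -91.42974624 -153.47316762   72.85219104] [ 8.88481552e+01 -9.39573906e-02  9.42315629e+01]
```

View pics/w1.png

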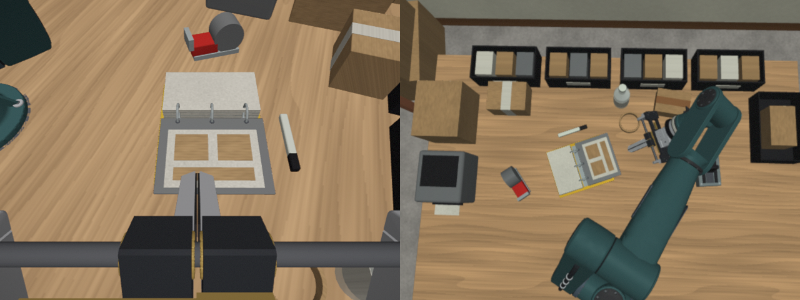

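```bash
python3 -m handwheel '[[[0,0,0],[0,0,-28],1],[[0,0,0],[0,0,-28],1],[[0,0,0],[0,0,-28],1],[[0,0,0],[0,0,-28],1],[[0,0,0],[0,0,-28],1],[[0,0,0],[0,0,-28],1],[[0,0,0],[0,0,-20],1],[[0,0,0],[0,0,-8],1],[[0,0,0],[0,0,0],1]]'
```

```text
clock: 3.03
tcp_pos: [0.5326, -0.0536, 0.0519]
orientation: [-0.298, 0.519, 0.771, 0.219]
contact_force: [-0.3, 0.2, -0.7]
grip_width: 0.0004
```

```bash
python3 -m handwheel '[[[3,1,0],[-6,-3,-18],1],[[3,1,0],[-6,10,0],1],[[0,0,0],[-6,15,0],1],[[0,0,0],[-6,15,0],1],[[0,0,0],[-4,11,0],1],[[0,0,0],[0,0,0],1]]'
python3 - <<'E'
from bench import manip
import cv2
t=manip.get_image("scene")["frame"]
cv2.imwrite("pics/s2.png",cv2.resize(t[130:310,200:460],(780,540))[:,:,::-1])
E
```

```text
clock: 3.53
tcp_pos: [0.5103, -0.0044, 0.0469]
orientation: [-0.327, 0.503, 0.76, 0.25]
contact_force: [0.2, 0.0, -0.4]
grip_width: 0.0005
```

View pics/s2.png

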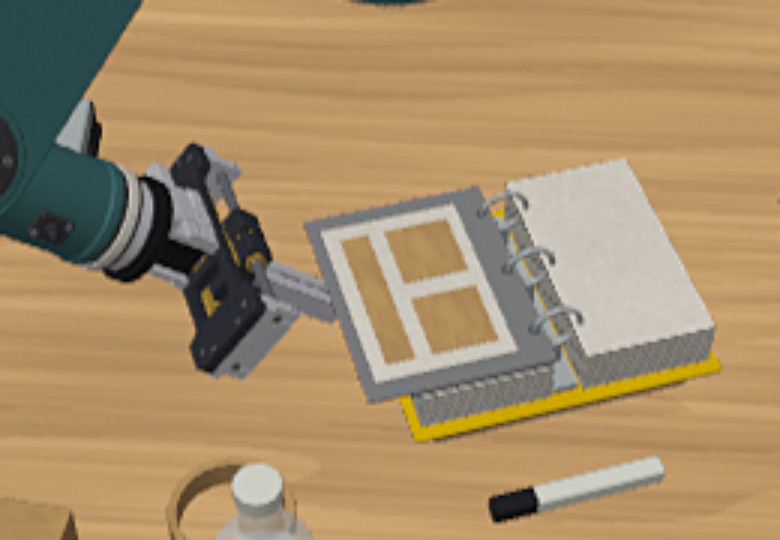

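```bash
python3 -m handwheel '[[[0,0,0],[0,0,13],1],[[0,0,0],[0,0,14],1],[[0,0,0],[-0.3,0.8,14.5],1],[[0,0,0],[-0.8,2.2,14.4],1],[[0,0,0],[-1.3,3.6,14.1],1],[[0,0,0],[-1.8,4.9,13.6],1],[[0,0,0],[-2.2,6.2,13],1]]'
```

```text
clock: 4.17
tcp_pos: [0.5061, 0.0097, 0.1534]
orientation: [-0.321, 0.505, 0.762, 0.248]
contact_force: [-0.5, -0.0, -2.1]
grip_width: 0.0006
```

```bash
python3 -m handwheel '[[[0,0,0],[-4,11.3,9],1],[[0,0,0],[-4.2,12,8.6],1],[[0,0,0],[-3.6,10.1,9.9],1],[[0,0,0],[-3.9,10.9,8.7],1],[[0,0,0],[-4.2,11.7,7.5],1],[[0,0,0],[-4.5,12.5,6.2],1],[[0,0,0],[-4.6,12.9,4.7],1]]'
python3 - <<'E'
from bench import manip
import cv2
t=manip.get_image("scene")["frame"]
cv2.imwrite("pics/s3.png",cv2.resize(t[90:310,180:460],(700,550))[:,:,::-1])
E
```

```text
clock: 4.75
tcp_pos: [0.4761, 0.0955, 0.2199]
orientation: [-0.316, 0.505, 0.763, 0.25]
contact_force: [0.4, -1.0, 1.1]
grip_width: 0.0006
```

View pics/s3.png

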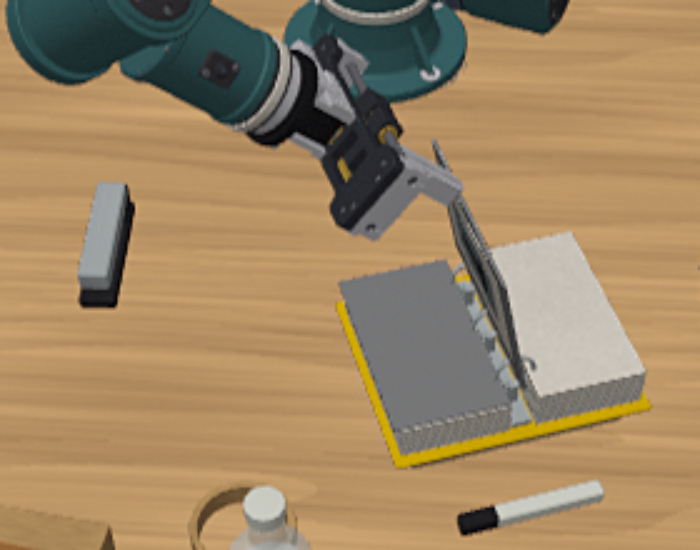

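```bash
python3 -m handwheel '[[[0,0,0],[0,0,-8],1],[[0,0,0],[-3,8,-8],1],[[0,0,0],[-4.7,13.2,0],1],[[0,0,0],[-4.7,13.3,-1],1],[[0,0,0],[-4.7,13.3,-2.5],1],[[0,0,0],[-4.7,13.2,-4],1]]'
```

```text
clock: 5.3
tcp_pos: [0.4518, 0.1659, 0.2176]
orientation: [-0.317, 0.492, 0.767, 0.262]
contact_force: [0.9, -0.3, 3.1]
grip_width: 0.0006
```

```bash
python3 -m handwheel '[[[0,0,0],[2,-6,0],1],[[0,0,0],[0,0,-10],1],[[0,0,0],[0,0,-8],1],[[0,0,0],[0,0,0],1]]'
python3 - <<'E'
from bench import manip
import cv2
t=manip.get_image("scene")["frame"]
cv2.imwrite("pics/s4.png",cv2.resize(t[90:310,180:460],(700,550))[:,:,::-1])
E
```

```text
clock: 5.63
tcp_pos: [0.4507, 0.1637, 0.194]
orientation: [-0.319, 0.492, 0.767, 0.26]
contact_force: [0.4, -1.0, 0.9]
grip_width: 0.0006
```

View pics/s4.png

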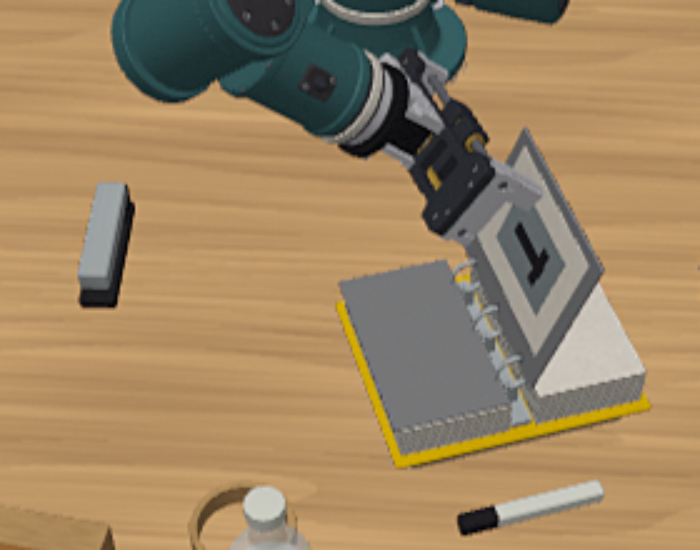

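```bash
python3 -m handwheel '[[[0,0,0],[-4.4,12.4,-4],1],[[0,0,0],[-4.4,12.2,-6],1],[[0,0,0],[-4.2,11.9,-7],1],[[0,0,0],[-4.1,11.4,-8],1],[[0,0,0],[-3.3,9.3,-11],1]]'
```

```text
clock: 6.1
tcp_pos: [0.431, 0.222, 0.1549]
orientation: [-0.317, 0.495, 0.766, 0.259]
contact_force: [1.0, -1.8, 0.3]
grip_width: 0.0006
```

```bash
python3 -m handwheel '[[[0,0,0],[-3.6,10,-12],1],[[0,0,0],[-2.9,8,-11.5],1],[[0,0,0],[-2.2,6,-11.5],1],[[0,0,0],[-1.7,4.7,-11],1]]'
python3 -m handwheel '[[[0,0,0],[-0.5,1.5,-5],1],[[0,0,0],[-0.3,1,-5],1]]'
python3 - <<'E'
from h import *
from bench import manip
d=manip.get_image("top");P=cloud(d)
c,sn=np.cos(np.radians(19.7)),np.sin(np.radians(19.7))
q=P[d["depth"]>0]-[.486,.1351,0];b=np.c_[q[:,0]*c+q[:,1]*sn,-q[:,0]*sn+q[:,1]*c,q[:,2]]*1000
for lo in range(20,170,10):
    k=(b[:,0]>20)&(b[:,0]<80)&(b[:,1]>lo)&(b[:,1]<=lo+10)
    if k.sum()>5: print(lo,k.sum(),np.percentile(b[k,2],[5,50,95]).round(1))
E
```

```text
clock: 6.43
tcp_pos: [0.418, 0.2555, 0.1056]
orientation: [-0.317, 0.494, 0.767, 0.259]
contact_force: [0.4, -1.3, -0.0]
grip_width: 0.0002
clock: 6.6
tcp_pos: [0.4148, 0.2602, 0.0935]
orientation: [-0.318, 0.494, 0.767, 0.259]
contact_force: [-0.2, -0.5, 1.7]
grip_width: 0.0009
20 138 [ 75.2 167.1 181.3]
30 95 [ 78.8 183.1 192.8]
40 89 [153.8 195.9 202.9]
50 99 [ 81.6 207.2 214.5]
60 73 [ 81.2 214.2 220. ]
70 63 [ 81.9 196.  212.7]
80 68 [ 79.4  87.1 202.3]
90 38 [ 80.6  85.  195.5]
100 82 [80.9 85.9 89.9]
110 97 [81.  86.5 90.2]
120 94 [82.8 86.7 91. ]
130 96 [82.  87.5 92.2]
140 88 [83.5 87.9 92.8]
160 51 [-3.6  1.6  4.7]
```

```bash
python3 -m handwheel '[[[0,0,0],[0,0,-3],1],[[0,0,0],[0,0,-2],1]]'; python3 -m handwheel '[[[0,0,0],[0,0,-2],1]]';  python3 -m handwheel '[[[0,0,0],[0,0,-1.5],1]]'
```

```text
clock: 6.82
tcp_pos: [0.414, 0.2606, 0.0876]
orientation: [-0.319, 0.494, 0.767, 0.258]
contact_force: [0.2, 0.3, 1.3]
grip_width: 0.0005
clock: 6.9
tcp_pos: [0.4142, 0.2607, 0.0859]
orientation: [-0.319, 0.494, 0.767, 0.258]
contact_force: [-0.0, -0.5, 0.6]
grip_width: 0.0004
clock: 6.98
tcp_pos: [0.4143, 0.2606, 0.0845]
orientation: [-0.319, 0.493, 0.767, 0.259]
contact_force: [-0.3, 0.4, 2.4]
grip_width: 0.0006
```

```bash
cat > lv.py <<'E'
from h import *
from bench import manip
d=manip.get_image("scene");P=cloud(d);f=d["frame"]
c,sn=np.cos(np.radians(19.7)),np.sin(np.radians(19.7))
q=P-[.486,.1351,0];b=np.stack([q[...,0]*c+q[...,1]*sn,-q[...,0]*sn+q[...,1]*c,q[...,2]],-1)*1000
for lo in list(range(-120,-19,50))+list(range(20,160,10)):
    k=(b[...,0]>0)&(b[...,0]<80)&(b[...,1]>lo)&(b[...,1]<=lo+10)&(b[...,2]<120)
    if k.sum()>5: print(lo,k.sum(),np.percentile(b[k][:,2],[10,50,90]).round(1))
s=manip.get_state();print(s["tcp_pos"],s["contact_force"])
E
python3 lv.py
```

```text
-120 350 [-0.1 33.6 73.8]
-70 132 [70.4 72.9 75.7]
-20 97 [70.7 74.1 85.7]
20 120 [75.3 77.7 79.9]
30 127 [75.4 77.9 80.8]
40 128 [76.1 77.9 80.4]
50 132 [75.3 78.4 81.1]
60 120 [75.8 78.6 80.7]
70 113 [75.7 78.9 81.1]
80 122 [75.8 79.  81.3]
90 124 [76.1 78.6 81.4]
100 130 [76.5 79.1 82.5]
110 130 [76.3 79.2 81.3]
120 123 [76.3 79.1 81.7]
130 165 [ 1.3 79.  81.9]
140 182 [ 0.4 77.3 80.8]
150 68 [-1.6  1.8  4.2]
[0.41420005 0.26055643 0.08428914] [0.07026014 0.28427834 0.65253373]
```

```bash
python3 -m handwheel '[[[0,0,0],[0,0,-1],1],[[0,0,0],[0,0,0],1]]'; python3 -m handwheel '[[[0,0,0],[0,0,-1],1],[[0,0,0],[0,0,0],1]]'
```

```text
clock: 7.2
tcp_pos: [0.4144, 0.2604, 0.0835]
orientation: [-0.319, 0.494, 0.767, 0.259]
contact_force: [-0.1, 0.8, 0.3]
grip_width: 0.0006
clock: 7.37
tcp_pos: [0.4146, 0.2604, 0.0829]
orientation: [-0.319, 0.493, 0.767, 0.259]
contact_force: [0.0, 0.8, 0.6]
grip_width: 0.0003
```

```bash
python3 -m handwheel '[[[0,0,0],[0,0,-1.2],1]]'; python3 -m handwheel '[[[0,0,0],[0,0,-1.2],1]]'; python3 lv.py | tail -9
```

```text
clock: 7.45
tcp_pos: [0.4146, 0.2605, 0.0823]
orientation: [-0.319, 0.493, 0.767, 0.259]
contact_force: [-0.6, -0.7, 6.2]
grip_width: 0.0004
clock: 7.53
tcp_pos: [0.4146, 0.2607, 0.0821]
orientation: [-0.319, 0.493, 0.767, 0.26]
contact_force: [-2.0, -2.1, 7.6]
grip_width: 0.0006
80 117 [75.2 77.7 80.7]
90 128 [75.6 77.8 80. ]
100 125 [75.5 78.  80.6]
110 130 [74.8 77.7 80.4]
120 127 [74.4 77.4 80.1]
130 155 [ 1.5 76.8 79.9]
140 179 [-0.  75.8 79.2]
150 72 [-1.3  1.6  3.5]
[0.41464368 0.26064139 0.08213581] [-2.8354491  -2.55813031  5.67296551]
```

```bash
python3 -m handwheel '[[[0,0,0],[0,0,8],1],[[0,0,0],[0,0,20],1],[[0,0,0],[0,0,30],1],[[0,0,0],[0,0,35],1],[[0,0,0],[0,0,35],1],[[0,0,0],[0,0,35],1],[[0,0,0],[0,0,25],1],[[0,0,0],[0,0,10],1],[[0,0,0],[0,0,0],1]]'; python3 lv.py
```

```text
clock: 8.33
tcp_pos: [0.4125, 0.2592, 0.2872]
orientation: [-0.317, 0.496, 0.766, 0.258]
contact_force: [-0.1, -0.1, -0.1]
grip_width: 0.0007
-120 352 [-0.2 33.6 73.4]
-70 129 [70.7 73.2 75.4]
-20 97 [70.6 73.4 83.8]
20 120 [74.8 77.3 80. ]
30 129 [74.9 77.4 80.7]
40 129 [75.2 77.7 80.1]
50 129 [75.2 77.7 80.4]
60 125 [75.4 77.9 80.9]
70 124 [75.6 78.1 80.7]
80 121 [74.9 78.2 80.7]
90 126 [75.1 78.  80.7]
100 130 [75.3 78.2 80.9]
110 129 [74.4 78.3 81. ]
120 123 [73.8 77.8 80.5]
130 157 [ 1.  77.2 80. ]
140 177 [-0.1 74.8 78.9]
150 69 [-1.4  1.8  4.8]
[0.41221667 0.2591226  0.28613464] [ 0.47191478 -0.01066014 -0.09924982]
```

```bash
python3 -m handwheel '[[[-6,-2.1,0],[3.5,-32,0],1],[[-6,-2.1,0],[3.5,-32,0],1],[[-6,-2.1,0],[3.5,-32,0],1],[[-6,-2.1,0],[3.5,-32,0],1],[[-6,-2.1,0],[3.5,-32,0],1],[[-6,-2.1,0],[3.5,-32,0],1],[[-6,-2.1,0],[3.5,-32,0],1],[[0,0,-5],[3.5,-32,0],1],[[0,0,-5],[3.5,-32,0],1],[[0,0,-5],[3.5,-32,0],1]]'
python3 -m handwheel '[[[0,0,0],[3.5,-32,0],-0.1],[[0,0,0],[3.5,-32,0],-0.1],[[0,0,0],[3.5,-32,0],-0.1],[[0,0,0],[3.5,-32,0],-0.1],[[0,0,0],[3.5,-32,0],-0.1],[[0,0,0],[3.5,-32,0],-0.1],[[0,0,0],[3.5,-32,0],-0.1],[[0,0,0],[3.5,-32,0],-0.1],[[0,0,0],[0,0,0],-0.1],[[0,0,0],[0,0,0],-0.1]]'
```

```text
clock: 9.22
tcp_pos: [0.4422, -0.0719, 0.2622]
orientation: [-0.021, 0.65, 0.76, 0.006]
contact_force: [1.3, 0.6, -0.2]
grip_width: 0.0006
clock: 10.05
tcp_pos: [0.4601, -0.3437, 0.2282]
orientation: [-0.046, 0.651, 0.757, 0.0]
contact_force: [0.7, -0.3, -0.6]
grip_width: 0.0516
```

```bash
cat > wv.py <<'E'
from h import *
from bench import manip
import sys
from scipy.spatial.transform import Rotation as Ro
s=manip.get_state();d=manip.get_image("wrist")
Rt=Ro.from_quat(s["orientation"],scalar_first=True).as_matrix();T=np.eye(4);T[:3,:3]=Rt;T[:3,3]=s["tcp_pos"]
M=T@d["T_tool_cam"];R=M[:3,:3].T;P=cloud(dict(camera_matrix=d["camera_matrix"],R=R,t=-R@M[:3,3],depth=d["depth"]))
a=np.radians(4.3);y=np.array([np.cos(a),np.sin(a),0]);z=np.array([0,0,-1.]);D=np.c_[np.cross(y,z),y,z]
print("turn",np.degrees(Ro.from_matrix(D@Rt.T).as_rotvec()).round(1))
ok=(d["depth"]>0)&(abs(P[...,0]-.482)<.11)&(abs(P[...,1]+.392)<.1)
m=ok&(P[...,2]>.045)&(P[...,2]<.065);m=cv2.morphologyEx(m.astype(np.uint8),cv2.MORPH_OPEN,np.ones((7,7)))>0
r=cv2.minAreaRect(P[m][:,:2].astype(np.float32));print("box",r,cv2.boxPoints(r).round(3))
h=ok&(P[...,2]>.11)&(P[...,2]<.14)&(d["frame"].max(2)<70)
if h.sum()>9:
  print("handle",h.sum(),P[h].min(0),P[h].max(0));r=cv2.minAreaRect(P[h&(P[...,2]>.124)][:,:2].astype(np.float32));print(r)
if len(sys.argv)>1:cv2.imwrite(f"pics/{sys.argv[1]}.png",d["frame"][:,:,::-1])
E
python3 wv.py w5
```

```text
turn [-3.6 -3.8 -4.3]
box ((0.4817659258842468, -0.3925040066242218), (0.12997055053710938, 0.0897231176495552), 4.29653787612915) [[ 0.414 -0.353]
 [ 0.42  -0.442]
 [ 0.55  -0.432]
 [ 0.543 -0.343]]
handle 851 [ 0.4780748  -0.40793373  0.11003451] [ 0.49393048 -0.37516587  0.13228229]
((0.48696327209472656, -0.39171621203422546), (0.01411898247897625, 0.03288847580552101), 4.41140604019165)
```

View pics/w5.png

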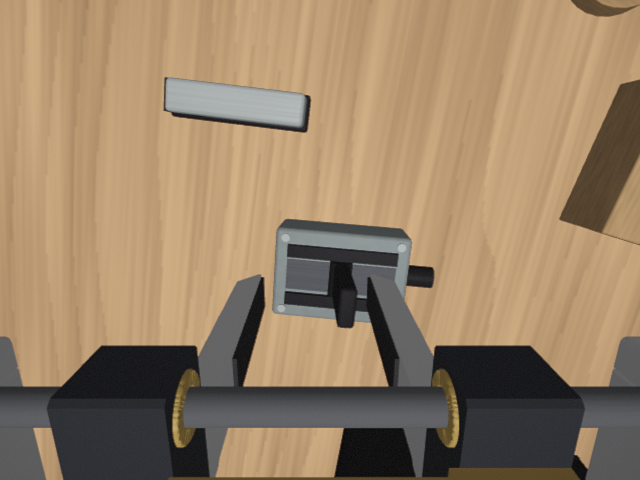

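The wrist view shows the box at pixels (275–410, 220–320), the upright handle at (345,290), and the jaws spaced to straddle it.

```bash
python3 -m handwheel '[[[-1.8,-1.9,-2.2],[12,-24,0],-0.1],[[-1.8,-1.9,-2.1],[12,-24,0],-0.1],[[0,0,0],[0,0,0],-0.1],[[0,0,0],[0,0,-5],-0.1]]'; python3 wv.py
```

```text
clock: 10.43
tcp_pos: [0.4842, -0.3871, 0.2185]
orientation: [-0.003, 0.679, 0.734, -0.0]
contact_force: [0.4, -1.0, -0.3]
grip_width: 0.0519
turn [-0.2 -0.3 -0.2]
box ((0.48181670904159546, -0.3927067816257477), (0.1301104575395584, 0.08942730724811554), 4.504849910736084) [[ 0.413 -0.353]
 [ 0.42  -0.442]
 [ 0.55  -0.432]
 [ 0.543 -0.343]]
handle 931 [ 0.47812179 -0.40852312  0.11003403] [ 0.49459524 -0.37510933  0.13114095]
((0.4869876205921173, -0.3919534385204315), (0.01388926338404417, 0.033334746956825256), 3.827895164489746)
```

```bash
python3 -m handwheel '[[[0,0,0],[2,-5,-15],-0.1],[[0,0,0],[0,0,-25],-0.1],[[0,0,0],[0,0,-25],-0.1],[[0,0,0],[0,0,-25],-0.1],[[0,0,0],[0,0,-20],-0.1],[[0,0,0],[0,0,-10],-0.1],[[0,0,0],[0,0,0],-0.1]]'
```

```text
clock: 11.07
tcp_pos: [0.4845, -0.3792, 0.0926]
orientation: [-0.007, 0.673, 0.739, 0.001]
contact_force: [-0.8, 1.1, -0.4]
grip_width: 0.0517
```

```bash
python3 -m handwheel '[[[0,0,0],[0,-13,0],-0.1],[[0,0,0],[-10,-1,0],-0.1],[[0,0,0],[-10,-1,0],-0.1],[[0,0,0],[-10,-1,0],-0.1],[[0,0,0],[-8,-1,0],-0.1],[[0,0,0],[-8,-1,0],-0.1]]'
```

```text
clock: 11.57
tcp_pos: [0.4414, -0.3974, 0.098]
orientation: [-0.001, 0.671, 0.741, 0.004]
contact_force: [4.4, 0.5, -1.2]
grip_width: 0.0517
```

```bash
python3 -m handwheel '[[[0,0,0],[-7,0,0],-0.1],[[0,0,0],[-6,0,0],-0.1]]';python3 -m handwheel '[[[0,0,0],[-3,0,0],-0.1]]';python3 -m handwheel '[[[0,0,0],[-2,0,0],-0.1]]'
```

```text
clock: 11.73
tcp_pos: [0.4312, -0.3987, 0.1009]
orientation: [0.005, 0.671, 0.741, 0.007]
contact_force: [17.1, 0.9, -1.8]
grip_width: 0.0522
clock: 11.82
tcp_pos: [0.4303, -0.3991, 0.1026]
orientation: [0.008, 0.671, 0.741, 0.009]
contact_force: [7.3, 0.1, -1.1]
grip_width: 0.0518
clock: 11.9
tcp_pos: [0.4294, -0.3994, 0.1041]
orientation: [0.011, 0.671, 0.741, 0.01]
contact_force: [4.8, 0.9, -0.4]
grip_width: 0.0517
```

```bash
python3 - <<'E'
from h import *
from bench import manip
d=manip.get_image("scene");P=cloud(d);f=d["frame"]
cv2.imwrite("pics/s6.png",cv2.resize(f[140:290,60:260],(800,600))[:,:,::-1])
q=P-[.482,-.3925,0];a=np.radians(4.3);x=q[...,0]*np.cos(a)+q[...,1]*np.sin(a);y=-q[...,0]*np.sin(a)+q[...,1]*np.cos(a)
k=(abs(x)<.08)&(abs(y)<.018)&(q[...,2]>.065)&(q[...,2]<.125)&(f.max(2)<60)
for p in np.c_[x[k],y[k],q[k][:,2]].round(3)[::6]:print(p)
E
python3 wv.py
```

```text
[-0.079  0.     0.124]
[-0.079 -0.004  0.117]
[-0.041  0.008  0.12 ]
[-0.038  0.009  0.12 ]
[-0.033  0.01   0.121]
[-0.035  0.011  0.116]
[-0.033  0.011  0.115]
[-0.032  0.013  0.113]
[-0.032  0.017  0.109]
[-0.031  0.009  0.104]
[-0.029  0.007  0.103]
[-0.024 -0.01   0.105]
[-0.025  0.003  0.104]
[-0.026  0.016  0.102]
[-0.027 -0.001  0.099]
[-0.022  0.015  0.104]
[-0.023 -0.002  0.099]
[-0.021  0.012  0.102]
[-0.018 -0.005  0.101]
[-0.018  0.008  0.101]
[-0.019 -0.011  0.097]
[-0.022  0.001  0.094]
[-0.023  0.015  0.093]
[-0.022 -0.006  0.091]
[-0.018  0.009  0.095]
[-0.018 -0.012  0.092]
[-0.019  0.001  0.091]
[-0.016  0.016  0.093]
[-0.016 -0.003  0.091]
[-0.017  0.01   0.089]
[-0.015 -0.008  0.088]
[-0.016  0.006  0.087]
[-0.019  0.018  0.084]
[-0.014 -0.001  0.086]
[-0.012  0.013  0.088]
[-0.01  -0.005  0.087]
[-0.013  0.007  0.083]
[-0.011 -0.013  0.083]
[-0.013  0.     0.081]
[-0.011  0.014  0.082]
[-0.011 -0.005  0.079]
[-0.011  0.009  0.079]
[-0.006 -0.01   0.081]
[-0.01   0.002  0.077]
[-0.008  0.016  0.079]
[-0.009 -0.003  0.075]
[-0.004  0.013  0.079]
[-0.005 -0.009  0.075]
[-0.006  0.004  0.074]
[-0.006 -0.015  0.071]
[-0.005 -0.     0.073]
[-0.005  0.013  0.072]
[-0.004 -0.003  0.07 ]
[-0.001  0.012  0.073]
[ 0.    -0.004  0.072]
[-0.002  0.008  0.068]
[-0.001 -0.012  0.067]
[-0.002  0.005  0.066]
[ 0.002 -0.012  0.066]
[0.003 0.005 0.068]
[ 0.005 -0.009  0.067]
[0.005 0.011 0.066]
turn [ 0.1  1.7 -1.3]
box ((0.48129114508628845, -0.39243224263191223), (0.1291636973619461, 0.0892433300614357), 4.383994102478027) [[ 0.413 -0.353]
 [ 0.42  -0.442]
 [ 0.549 -0.432]
 [ 0.542 -0.343]]
handle 3116 [ 0.40077017 -0.41167121  0.11001091] [ 0.45616896 -0.37828441  0.13998611]
((0.4287732243537903, -0.40000268816947937), (0.0549890510737896, 0.015735073015093803), 5.4940361976623535)
```

View pics/s6.png

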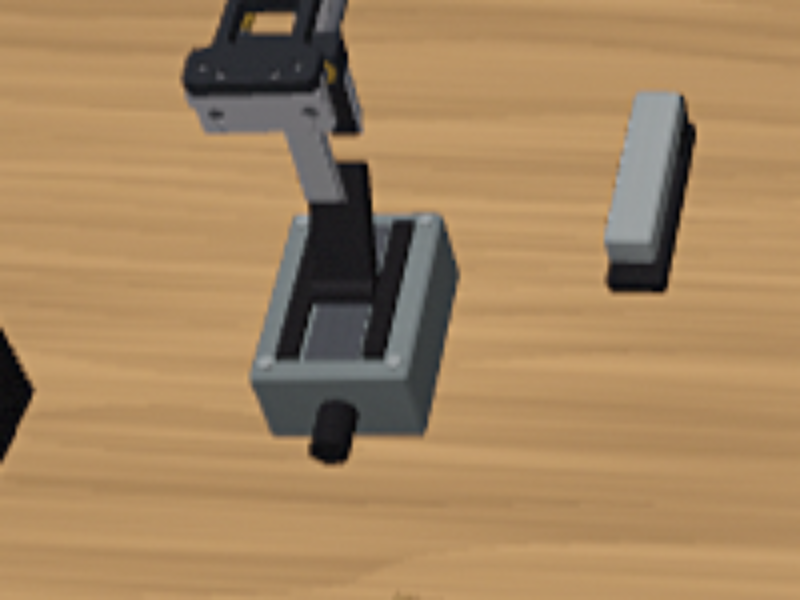

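```bash
python3 -m handwheel '[[[0,0,0],[-1,0,-2.5],-0.1]]';python3 -m handwheel '[[[0,0,0],[-1.5,0,-2],-0.1]]';python3 -m handwheel '[[[0,0,0],[-1.5,0,-1.5],-0.1]]'
```

```text
clock: 12.08
tcp_pos: [0.4292, -0.3998, 0.1041]
orientation: [0.013, 0.671, 0.741, 0.01]
contact_force: [5.7, 3.4, 4.8]
grip_width: 0.0518
clock: 12.17
tcp_pos: [0.4291, -0.3997, 0.1042]
orientation: [0.015, 0.671, 0.741, 0.012]
contact_force: [6.5, 2.7, 1.0]
grip_width: 0.0516
clock: 12.25
tcp_pos: [0.4289, -0.3997, 0.1042]
orientation: [0.017, 0.671, 0.741, 0.013]
contact_force: [8.2, 1.5, -0.5]
grip_width: 0.0518
```

```bash
python3 -m handwheel '[[[0,0,0],[8,1,0],-0.1],[[0,1.5,-1.3],[10,1,-4],-0.1],[[0,0,0],[12,1,-3],-0.1],[[0,0,0],[12,1,0],-0.1],[[0,0,0],[10,1,0],-0.1],[[0,0,0],[10,1,0],-0.1],[[0,0,0],[10,1,0],-0.1]]'
```

```text
clock: 12.83
tcp_pos: [0.4908, -0.3977, 0.1019]
orientation: [0.002, 0.682, 0.731, -0.008]
contact_force: [-3.1, -0.2, 2.9]
grip_width: 0.052
```

```bash
python3 -m handwheel '[[[0,0,0],[9,1,0],-0.1],[[0,0,0],[7,1,0],-0.1]]'
```

```text
clock: 13.0
tcp_pos: [0.5073, -0.3965, 0.1025]
orientation: [0.002, 0.682, 0.731, -0.01]
contact_force: [-4.7, -0.7, 2.3]
grip_width: 0.052
```

```bash
python3 -m handwheel '[[[0,0,0],[7,1.5,-1],-0.1],[[0,0,0],[6,1.5,-1],-0.1]]'; python3 -m handwheel '[[[0,0,0],[4,1,-1],-0.1]]'; python3 -m handwheel '[[[0,0,0],[3,0.5,-1],-0.1]]'
```

```text
clock: 13.17
tcp_pos: [0.5212, -0.3951, 0.1007]
orientation: [0.002, 0.682, 0.731, -0.012]
contact_force: [-3.9, -3.5, -0.5]
grip_width: 0.0519
clock: 13.25
tcp_pos: [0.5257, -0.3945, 0.0991]
orientation: [0.003, 0.682, 0.731, -0.012]
contact_force: [-3.2, -2.8, 0.2]
grip_width: 0.052
clock: 13.33
tcp_pos: [0.5288, -0.3942, 0.0976]
orientation: [0.002, 0.682, 0.731, -0.013]
contact_force: [-9.5, -2.9, 6.9]
grip_width: 0.052
```

```bash
python3 -m handwheel '[[[0,0,0],[1.5,0,0],-0.1]]'; python3 -m handwheel '[[[0,0,0],[1.5,0,-0.5],-0.1]]'
```

```text
clock: 13.42
tcp_pos: [0.5288, -0.3944, 0.0974]
orientation: [0.001, 0.682, 0.731, -0.014]
contact_force: [-9.2, -1.1, 5.4]
grip_width: 0.0516
clock: 13.5
tcp_pos: [0.5288, -0.3945, 0.0973]
orientation: [-0.001, 0.682, 0.731, -0.016]
contact_force: [-8.4, -0.9, 6.8]
grip_width: 0.0516
```

```bash
python3 -m handwheel '[[[0,0,0],[-7,0,0],-0.1],[[0,0,0],[0,0,12],-0.1],[[0,0,0],[0,0,25],-0.1],[[0,0,0],[0,0,30],-0.1],[[0,0,0],[0,0,30],-0.1],[[0,0,0],[0,0,30],-0.1],[[0,0,0],[-20,0,10],-0.1],[[0,0,0],[-20,0,0],-0.1],[[0,0,0],[-20,0,0],-0.1],[[0,0,0],[0,0,0],-0.1]]'
python3 lv.py; python3 - <<'E'
from h import *
from bench import manip
d=manip.get_image("scene");P=cloud(d);f=d["frame"]
a=cv2.resize(f[130:340,80:520],(800,382));cv2.imwrite("pics/s7.png",a[:,:,::-1])
q=P-[.482,-.3925,.055];a=np.radians(4.3);x=q[...,0]*np.cos(a)+q[...,1]*np.sin(a);y=-q[...,0]*np.sin(a)+q[...,1]*np.cos(a)
k=(abs(x)<.09)&(abs(y)<.012)&(q[...,2]>.04)&(q[...,2]<.075)&(f.max(2)<70)
print(k.sum(),np.percentile(x[k],[5,50,95]),np.percentile(q[k][:,2],[5,50,95]))
E
python3 wv.py|tail -2
```

```text
clock: 14.33
tcp_pos: [0.4695, -0.3831, 0.2417]
orientation: [0.002, 0.678, 0.735, -0.003]
contact_force: [1.0, -0.2, 0.8]
grip_width: 0.0516
-120 347 [-0.  33.6 73.7]
-70 135 [70.4 72.8 75.2]
-20 106 [69.9 73.5 85. ]
20 125 [74.8 77.3 79.9]
30 128 [75.1 77.7 79.8]
40 131 [75.3 77.6 80.8]
50 123 [75.4 77.7 80.2]
60 125 [75.3 78.3 81.2]
70 125 [75.2 77.9 81. ]
80 122 [75.3 78.1 80.6]
90 129 [75. 78. 81.]
100 123 [75.1 77.9 80.3]
110 120 [75.5 77.7 80.4]
120 130 [74.7 77.4 79.8]
130 154 [ 1.5 76.9 79.9]
140 181 [ 0.2 75.3 78.8]
150 69 [-2.2  0.8  3.9]
[ 0.47087004 -0.38301394  0.24159749] [0.17033699 0.00551495 0.7173167 ]
85 [0.03308521 0.04012484 0.04605462] [0.04615367 0.06186521 0.06633612]
handle 794 [ 0.50931329 -0.4062602   0.11001105] [ 0.52858647 -0.37255092  0.12080525]
((0.0, 0.0), (0.0, 0.0), 0.0)
```

View pics/s7.png

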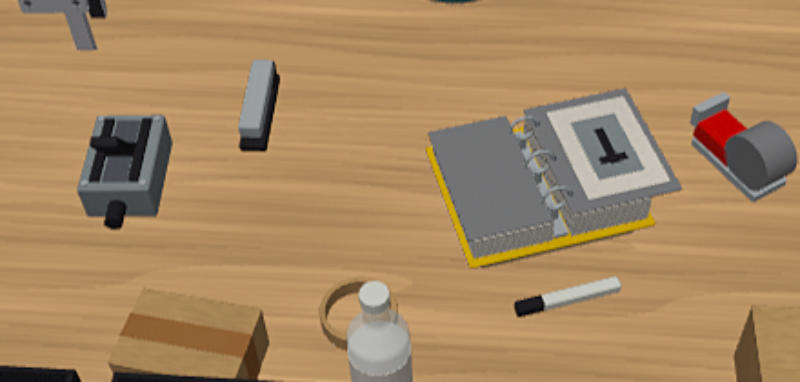

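```bash
python3 -c "
from bench import manip
print(manip.job_done(),manip.get_state()['contact_force'])"
```

```text
the job is handed in; nothing more can be done
the job is handed in; nothing more can be done
```

I turned the top leaf over the rings and reset the switch in the order asked. The job was handed in after about 14.5 s of the 56 s allowed.

- **Leaf:** I pushed it over from underneath with the closed fingertips and lowered it slowly. I stopped when the force on the left stack reached about 8 N. The last depth readings across the leaf are level to within about 0.01 rad, with the restart card up. The lower leaf stayed at the right, with its top at about 73 mm.
- **Switch:** I pushed the handle towards the robot until it stopped moving under about 8 N. I then threw it away from the robot to its other stop, where it held still under about 9 N. The last view has its top corner at 121 mm, which matches fully on (+0.6).
- **Surroundings:** In the last picture the things standing around look unmoved. I did not measure their positions again. The arm was clear of everything at about z = 0.24 m.

**Checks that were less clean:**
- The force peaked briefly at 17 N when the handle met the off stop.
- The measured slope of the handle there read about 0.57 to 0.61 rad, so I confirmed the off stop from the handle not moving, rather than from the angle alone.

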